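Stand the tea tin up, put its double lid on and take off the outer lid

ROBOT

A 6-joint arm with a two-finger parallel gripper is mounted at the origin on the work surface. World frame = base frame: x ahead of the robot, y to its left, z up, the work surface at z = 0. Lengths are in m, angles in rad, forces in N, time in s.
With the tool pointing down it reaches from about 0.275 to 0.975 m from the base axis. Payload 8.4 kg.
Tool frame: the origin (TCP) lies at the very end of the fingers, on their centre line; the grasp point (between the pads) lies 19 mm behind it; z points along the fingers, y is the line along which they close (so a half turn about z gives the same grasp; the last joint's range is limited). The gripper opens to 92 mm and grips with 3 to 60 N. Pads are 20 mm wide; open, the fingers measure 128 mm over their backs; the gripper's body (75 mm by 189 mm) begins 69 mm behind the grasp point.
Start: joints at [1.302, 0.353, 1.633, -0, 1.155, -0.002], TCP at [0.165, 0.603, 0.215] pointing down, gripper open.
Joint ranges: [-2.63, 2.63], [-0.92, 2.1], [0.06, 2.66], [-1.3, 4.44], [0, 2.69], [-3.02, 3.02]. Speed limits (rad/s): [2.22, 2.22, 2.79, 3.14, 3.14, 3.14].

INTERFACE

Orientations are given as a unit quaternion [x, y, z, w].
In Python, from cell import robot gives the robot as it stands.
- The arm moves only by the shell command python3 -m creep 'ROWS' [FORCE]. ROWS is JSON, a list of rows, each a list of 3 entries, a list of its own where there are three numbers: the shift along the tool's x, y, z in m, then the turn, a rotation vector about the tool's x, y, z in rad, then the opening, from -1 (shut) to 1 (fully open). A call has 1 to 10 rows; each row shifts and turns the commanded pose from where the row before left it, along the tool's axes as they then stand; what a row does not reach is not made up. A row lasts 1/8 s, in which the tool goes at most 62.5 mm and 10.7 degrees, less where a joint would pass 70% of its speed; a pose out of reach is approached as far as the arm can. A call with a gripper value outside its range is refused whole. The fingers move at their own pace and stop on an object; FORCE is the grip in N (left out, the last holds). Time passes only in rows, so rows that do not move let the fingers close. It gives the time, the measured TCP pose, the force, the opening and the grip force at its end, in the units of the state.
- robot.sense(): the state, without advancing time (a new reading comes with each control period).
- robot.camera(name): name is "scene" or "top" or "wrist"; returns (picture, depth): 480x640x3 uint8, blue, green, red; 480x640 float32, m along the optical axis (not along the pixel's ray), 0 where there is no reading.
- robot.get_calibration(name): a dict with "intrinsics" (3x3 intrinsics, pixels), "D" ([k1, k2, p1, p2, k3] as OpenCV has them; the pictures are not rectified), "view" (4x4, takes a point from world to camera coordinates). Camera axes: x right, y down, z forward; pixel columns grow to the right and rows downward; lengths in m; the calibration is good to about 2 mm. A picture is of the moment at which its call begins: read the wrist's pose just before it. get_calibration takes no time and is no camera call; for the wrist camera it gives the pose at the moment of the call.
- robot.hand_in(): hands the job in; it is judged then, once.
Trained networks look in the newest picture that a camera, given by its name, has taken for a name from the list of things; names that differ only in an ending like _2 or _b are one class to them, and where a whole thing is asked for, a point or a joint stands for the part that bears it (a point fixed in the world has none). Each returns a list of dicts, best first, with "conf" (0 to 1); they miss things now and then, are a little off and sometimes report something else, mostly with a low value. They report only what shows in the picture. A call takes as long as a camera call. They do not tell look-alikes from the thing itself.
- robot.spot_in(camera, label): "at" ([x, y, z] in m, in world coordinates, good to about 4 mm: the middle of the surface that is visible of it).
- robot.tip_of(camera, label): "at" ([x, y, z] in m, in world coordinates, good to about 4 mm: a listed point, or the origin of a listed thing).
The state is a dict: "t": time; "joint_positions": joint angles; "qd": joint speeds; "tau": joint torques, N m; "position": TCP position; "ee_rot": TCP orientation; "wrist_force": force on the tool from outside, world axes, zero at the start; "ft_torque": the same for the moment, N m; "gripper_width": finger opening in m; "grip_force": force on a finger pad.
Only numpy, scipy, OpenCV 4.12 (cv2) and the standard library are available. Lean on these libraries where they do the work, as an engineer would, in place of code of your own. Each camera call takes 0.05 s, during which the arm holds its last target. There are 200 camera calls.

TASK

The green tea tin has toppled over: stand it upright on the shelf, then pick up its double lid as one piece (grip the white inner lid by its rim, with the red outer lid riding on it), lower it onto the tin until the inner lid is fully seated, and let go. Then lift off the red outer lid alone by its knob, so that the white inner lid stays seated on the tin, and finish still holding the outer lid level in the gripper, about a hand's width straight above the tin. Never part the two lids before they are on the tin, and leave the jar, spoon, saucers and creamer where they are.

Things in the scene. Friction and masses are not known exactly. Their poses are not given: they have to be found in the camera images.
- tin_center (a point): Centre (half-way up, on the axis) of the green octagonal tea tin: 58 mm across flats, 63 mm across corners, 92 mm tall, 110 to 220 g. Own z runs from base to mouth, own x and y stand square to flats. It starts lying on a flat on the shelf (z = 0), axis level 29 mm up, mouth away from the robot (within 40 degrees of +x); upright, this point is 46 mm up.
- tin: The same tin, origin at the centre of its closed base, z towards its mouth. Walls 3 mm, the whole top end open (52 mm across the inner flats).
- inner_rim (a point): Centre of the rim of the white inner lid: a round flange 64 mm in diameter, 14 mm high (7 mm above and below this point), z up. It starts on the cork stand, this point 23 mm above the stand's top. Seated, the flange's underside lies on the tin's rim, this point 53 mm above the tin's centre.
- inner: The same white plastic inner lid, 70 g, origin at the centre of its underside. Below the flange is a tapered round plug 16 mm long, 45 mm in diameter, which enters the tin's mouth with 3 mm play all round; in its top is a recess 42 mm wide, 8 mm deep for the outer lid.
- outer_knob (a point): Middle of the upright round wooden knob (18 mm in diameter, 23 mm tall, so 11.5 mm above and below this point) on the red outer lid, z up. Nested in the inner lid, this point is 23.5 mm above the inner lid's rim centre.
- outer: The same red outer lid, 50 g, origin at the centre of its underside: a disc 52 mm in diameter, 5 mm thick, under the knob, and below the disc a boss 37 mm wide, 7.5 mm deep that lies loosely in the inner lid's recess (2.5 mm play all round). Only gravity keeps it there, no latch.
- stand: Fixed round cork stand, 48 mm in diameter, 22 mm tall, on which the double lid waits; origin at the centre of its underside on the shelf.
- jar: Bystander: glass jar with a blue cap, 72 mm in diameter, 120 mm tall; origin at the centre of its underside.
- spoon: Bystander: wooden spoon 240 mm long lying on the shelf along its own x axis; origin under its middle.
- saucer_a: Bystander: yellow melamine saucer, 150 mm in diameter, 18 mm tall, the lower of a stack of two; origin at the centre of its underside.
- saucer_b: Bystander: white melamine saucer, 124 mm in diameter, 18 mm tall, stacked on the yellow one; origin at the centre of its underside.
- creamer: Bystander: small blue ceramic creamer with a broken handle, 60 mm tall, standing on the saucers; origin at the centre of its underside.
Things that resemble listed ones, but are neither listed nor needed, are in the scene too. Of the things that look like the tin, the smaller one is meant. Of the things that look like the outer, the smaller one is meant.

How it is judged:
On the way, in this order (a step that is already met when the one before it is completed fails the run):
1. the tin stands upright on the shelf (angle between tin_center's own z axis and vertical below 0.1 rad and height (world z) of tin_center between 0.041 and 0.051 m), for 0.2 s.
2. both lids, still nested, are seated on the upright tin and let go (all of step 1 and z of inner_rim in the frame of tin_center between 0.049 and 0.057 m and horizontal distance between inner_rim and tin_center below 0.008 m and angle between inner_rim's own z axis and vertical below 0.12 rad and z of outer_knob in the frame of inner_rim between 0.0195 and 0.0275 m and horizontal distance between outer_knob and inner_rim below 0.008 m and contact force between the fingers and inner below 0.1 N), for 0.2 s.
At the end, for the whole second after the job is handed in: Tin upright on the shelf (0.1 rad); inner lid seated on it (4 mm in height, 8 mm sideways, 0.12 rad), not touched by the robot; outer lid held in the fingers, level within 0.3 rad, its knob 60 to 250 mm above the inner rim, within 60 mm sideways of the tin's axis (all of step 1 and z of inner_rim in the frame of tin_center between 0.049 and 0.057 m and horizontal distance between inner_rim and tin_center below 0.008 m and angle between inner_rim's own z axis and vertical below 0.12 rad and z of outer_knob in the frame of inner_rim between 0.06 and 0.25 m and horizontal distance between outer_knob and tin_center below 0.06 m and angle between outer_knob's own z axis and vertical below 0.3 rad and contact force between the fingers and outer above 0.5 N and contact force between outer and inner below 0.05 N and contact force between the fingers and inner below 0.1 N and contact force between the arm and tin below 0.1 N); the arm keeps its last pose, push and grip.
It fails at once if the outer lid parts from the inner lid (by over 12 mm) while the inner lid is not seated on the upright tin ((z of outer_knob in the frame of inner_rim above 0.0355 m or distance between outer_knob and inner_rim above 0.0355 m) and not (angle between tin_center's own z axis and vertical below 0.1 rad and height (world z) of tin_center between 0.041 and 0.051 m and z of inner_rim in the frame of tin_center between 0.049 and 0.057 m and horizontal distance between inner_rim and tin_center below 0.008 m and angle between inner_rim's own z axis and vertical below 0.12 rad)).
It fails at once if a bystander (jar, spoon, saucers, creamer) is moved by more than 30 mm (distance of any of jar, spoon, saucer_a, saucer_b, creamer from where it was at the start of the episode above 0.03 m).
It also fails if it takes over 72 s, if anything falls off the work surface, if the arm or the gripper's body presses on something with over 40 N, if the wrist force passes 120 N, or if a joint passes its speed limit or range.

## Working session

There is one attempt and no reset: what is moved stays moved. The work goes in short steps, Python scripts to look and compute and a shell command to move; the robot and the scene stay as the last step left them, time stands still between calls to the robot, and variables do not carry over. Pictures are saved under pics/ and viewed, at most 10 in all, crops included, and the job is handed in when it is done.

```bash
mkdir -p pics; ls
cat > h.py <<'E'
import numpy as np, cv2
from cell import robot
from scipy.spatial.transform import Rotation as R
def world(cam,pts,depth,cal):
    K=np.array(cal["intrinsics"]);D=np.array(cal["D"]);V=np.array(cal["view"])
    n=cv2.undistortPoints(np.array(pts,float).reshape(-1,1,2),K,D).reshape(-1,2)
    d=np.array([depth[int(v),int(u)] for u,v in pts])
    c=np.c_[n*d[:,None],d]
    return (c-V[:3,3])@V[:3,:3]
def cloud(cam,box=None):
    cal=robot.get_calibration(cam);im,d=robot.camera(cam)
    vv,uu=np.mgrid[0:480,0:640];pts=np.c_[uu.ravel(),vv.ravel()]
    return im,d,world(cam,pts,d,cal).reshape(480,640,3)
E
python3 - <<'E'
from h import *
print(robot.sense())
for c in("top","scene"):
    im,d,P=cloud(c);np.save(f"{c}.npy",P);cv2.imwrite(f"pics/{c}0.png",im)
    for l in("tin_center","tin","inner_rim","outer_knob","stand","jar","spoon","saucer_a","creamer"):
        print(c,l,[(np.round(x["at"],3),round(x["conf"],2)) for x in robot.tip_of(c,l)])
E
```

```text
pics
{'t': 0.0, 'joint_positions': array([ 1.30162543e+00,  3.53655426e-01,  1.63414609e+00, -1.10953516e-05,
        1.15519007e+00, -2.37701729e-03]), 'qd': array([-0.00018606, -0.00030393,  0.00025118, -0.00053665,  0.00085915,
        0.0004624 ]), 'tau': array([-6.94525424e-04, -5.93831170e+01, -3.34229028e+01,  6.96831476e-02,
        2.30743719e-02, -9.45969941e-05]), 'position': array([0.16463077, 0.60240541, 0.21385403]), 'ee_rot': array([ 1.32999410e-01,  9.91115870e-01, -6.93716026e-04, -8.96506735e-05]), 'wrist_force': array([-0.4000235 , -0.13419708, -0.42926129]), 'ft_torque': array([-0.00816173,  0.0101637 , -0.0243447 ]), 'grip_force': 0.0, 'gripper_width': 0.09193925399459738}
top tin_center [(array([0.506, 0.108, 0.028]), 0.94), (array([0.349, 0.206, 0.036]), 0.65)]
top tin [(array([0.46 , 0.119, 0.028]), 0.84), (array([0.408, 0.192, 0.04 ]), 0.79)]
top inner_rim [(array([ 0.489, -0.136,  0.045]), 0.93)]
top outer_knob [(array([ 0.529, -0.239,  0.028]), 0.86), (array([ 0.49 , -0.135,  0.069]), 0.61)]
top stand []
top jar [(array([0.808, 0.013, 0.001]), 0.75)]
top sp
[... 214 characters left out ...]
004]), 0.25)]
scene tin_center [(array([0.508, 0.101, 0.029]), 0.74), (array([0.357, 0.207, 0.041]), 0.64)]
scene tin [(array([0.411, 0.195, 0.042]), 0.91), (array([0.464, 0.121, 0.033]), 0.58)]
scene inner_rim [(array([ 0.489, -0.138,  0.044]), 0.8)]
scene outer_knob [(array([ 0.529, -0.238,  0.031]), 0.72), (array([ 0.492, -0.138,  0.067]), 0.66)]
scene stand [(array([ 0.488, -0.137, -0.001]), 0.47)]
scene jar [(array([ 0.805,  0.011, -0.002]), 0.93)]
scene spoon [(array([ 0.742, -0.217,  0.   ]), 0.68)]
scene saucer_a [(array([0.73 , 0.381, 0.005]), 0.83), (array([ 0.742, -0.216,  0.001]), 0.66), (array([ 0.726,  0.383, -0.   ]), 0.63)]
scene creamer [(array([0.731, 0.379, 0.015]), 0.69)]
```

View pics/top0.png

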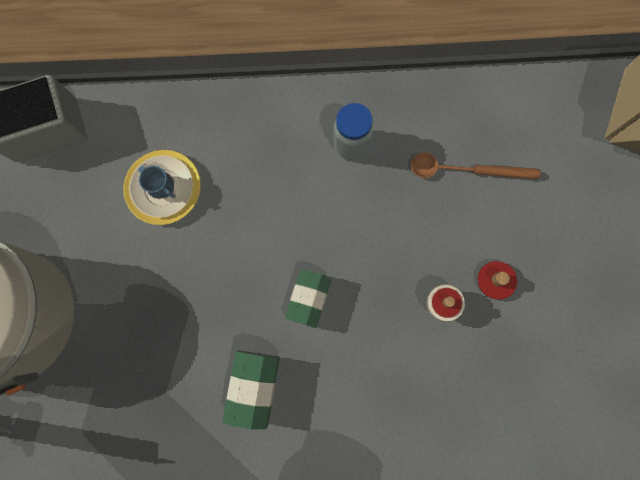

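Run:
```python
import numpy as np, cv2
P=np.load("top.npy")
m=(abs(P[...,0]-.507)<.08)&(abs(P[...,1]-.105)<.055)&(P[...,2]>.045)&(P[...,2]<.075)
q=P[m];print(len(q),q.min(0),q.max(0))
r=cv2.minAreaRect(q[:,:2].astype(np.float32)*1000);print(r)
m=(np.hypot(P[...,0]-.49,P[...,1]+.137)<.05)&(P[...,2]>.035)
q=P[m];
for a,b in((.035,.056),(.056,.066),(.07,.09)):
    s=q[(q[:,2]>a)&(q[:,2]<b)];print(a,len(s),s.min(0) if len(s) else 0,s.max(0) if len(s) else 0)
```

```text
1488 [0.45551019 0.06550301 0.04502758] [0.55702998 0.14521417 0.06287249]
((504.7348937988281, 104.99264526367188), (56.48140335083008, 91.8639907836914), 71.20655059814453)
0.035 563 [ 0.4578721  -0.16793168  0.03782756] [ 0.52048199 -0.10520811  0.05599331]
0.056 414 [ 0.46434773 -0.16172701  0.05600412] [ 0.5143914  -0.11117937  0.06560233]
0.07 98 [ 0.48066029 -0.1446746   0.07053288] [ 0.49722912 -0.12826563  0.08410698]
```

The picture shows the small tin at (308,298), the double lid at (446,303) and the decoy lid at (497,280). The larger decoy tin is at (250,390). The small tin's centre is at about (0.505, 0.105), yaw −18.8°. I'll grip it tilted 40° back, then pitch the tool by 90°.

```bash
cat >> h.py <<'E'
def toolrot(yaw_deg,tilt_deg):
    """closing axis y at yaw+90; tilt>0: tool leans to point back along -a; tilt 0 = down"""
    y=np.radians(yaw_deg);a=np.array([np.cos(y),np.sin(y),0]);t=np.radians(tilt_deg)
    z=-np.array([0,0,1])*np.cos(t)-a*np.sin(t);yy=np.array([-a[1],a[0],0]);x=np.cross(yy,z)
    return R.from_matrix(np.c_[x,yy,z])
def plan(pos,rot,grasp=True,back=0):
    """turn first (about TCP), then shift in the turned frame"""
    s=robot.sense();r0=R.from_quat(s["ee_rot"]);z=rot.as_matrix()[:,2]
    tcp=np.array(pos)+z*((.019 if grasp else 0)-back)
    rv=(r0.inv()*rot).as_rotvec();d0=r0.inv().apply(tcp-s["position"]);d1=rot.inv().apply(tcp-s["position"])
    print("t",round(s["t"],2),"tcp",np.round(s["position"],4),"->",np.round(tcp,4),"w",round(s["gripper_width"],4),"F",np.round(s["wrist_force"],1),"grip",round(s["grip_force"],1))
    print("rotvec deg",np.round(np.degrees(rv),1),"rad",np.round(rv,4),"| shift before turn",np.round(d0,4),"| shift after turn",np.round(d1,4))
E
python3 - <<'E'
from h import *
plan([.516,.101,.031],toolrot(-18.8,40),back=.11)
E
```

```text
t 1.0 tcp [0.1648 0.6029 0.2146] -> [0.5714 0.0821 0.1007] w 0.0919 F [-0.2  1.   0.5] grip 0.0
rotvec deg [-1.2 40.   3.4] rad [-0.0215  0.6979  0.0588] | shift before turn [-0.5295 -0.3951  0.1139] | shift after turn [-0.4966 -0.3619 -0.2681]
```

```bash
python3 -m creep '[[[-0.04,-0.03,0],[0,0,0],1],[[-0.048,-0.036,0],[0,0,0],1],[[-0.048,-0.036,0],[0,0,0],1],[[-0.048,-0.036,0],[0,0,0],1],[[-0.048,-0.036,0],[0,0,0],1],[[-0.048,-0.036,0],[0,0,0],1],[[-0.048,-0.036,0],[0,0,0],1],[[-0.048,-0.036,0],[0,0,0],1],[[-0.048,-0.036,0],[0,0,0],1],[[-0.048,-0.036,0],[0,0,0],1]]' 30
python3 -m creep '[[[-0.035,-0.03,0],[-0.004,0.14,0.012],1],[[0,0,0],[-0.004,0.14,0.012],1],[[0,0,0],[-0.004,0.14,0.012],1],[[0,0,0],[-0.004,0.14,0.012],1],[[0,0,0],[-0.004,0.14,0.012],1],[[0,0,0],[0,0,0],1]]'
python3 - <<'E'
from h import *
plan([.516,.101,.031],toolrot(-18.8,40),back=.11)
E
```

```text
t: 2.25
position: [0.5279, 0.1353, 0.2149]
ee_rot: [0.133, 0.991, 0.0, 0.0]
wrist_force: [0.5, 0.7, 0.1]
gripper_width: 0.0922
grip_force: 0.0
t: 3.0
position: [0.5529, 0.0981, 0.2118]
ee_rot: [0.155, 0.926, 0.055, -0.34]
wrist_force: [0.6, -1.0, -0.5]
gripper_width: 0.0923
grip_force: 0.0
t 3.0 tcp [0.5529 0.0981 0.2118] -> [0.5714 0.0821 0.1007] w 0.0923 F [ 0.6 -1.  -0.5] grip 0.0
rotvec deg [-0.1 -0.3 -0.2] rad [-0.0014 -0.0054 -0.0036] | shift before turn [-0.0892 -0.0087  0.0701] | shift after turn [-0.0888 -0.0091  0.0706]
```

```bash
python3 -m creep '[[[-0.045,-0.0045,0.035],[0,0,0],1],[[-0.044,-0.0045,0.035],[0,0,0],1],[[0,0,0.03],[0,0,0],1],[[0,0,0.03],[0,0,0],1],[[0,0,0.02],[0,0,0],1],[[0,0,0],[0,0,0],1]]'
python3 - <<'E'
from h import *
plan([.516,.101,.031],toolrot(-18.8,40))
E
```

```text
t: 3.75
position: [0.5215, 0.0997, 0.0429]
ee_rot: [0.153, 0.927, 0.055, -0.338]
wrist_force: [-0.2, 0.2, 1.0]
gripper_width: 0.092
grip_force: 0.0
t 3.75 tcp [0.5215 0.0997 0.0429] -> [0.5044 0.1049 0.0164] w 0.092 F [-0.2  0.2  1. ] grip 0.0
rotvec deg [-0.1 -0.  -0. ] rad [-0.0021 -0.0008 -0.0008] | shift before turn [-0.0033 -0.0004  0.0317] | shift after turn [-0.0033 -0.0005  0.0317]
```

```bash
python3 -m creep '[[[-0.003,0,0.016],[0,0,0],1],[[0,0,0.015],[0,0,0],1],[[0,0,0],[0,0,0],1],[[0,0,0],[0,0,0],-1],[[0,0,0],[0,0,0],-1],[[0,0,0],[0,0,0],-1],[[0,0,0],[0,0,0],-1],[[0,0,0],[0,0,0],-1],[[0,0,0],[0,0,0],-1],[[0,0,0],[0,0,0],-1]]' 35
```

```text
t: 5.0
position: [0.506, 0.1049, 0.017]
ee_rot: [0.154, 0.927, 0.055, -0.338]
wrist_force: [1.1, 0.7, 2.3]
gripper_width: 0.058
grip_force: 35.0
```

```bash
python3 -m creep '[[[0.016,0,-0.019],[0,0,0],-1],[[0.02,0,-0.024],[0,0,0],-1],[[0.02,0,-0.024],[0,0,0],-1],[[0.016,0,-0.019],[0,0,0],-1],[[0,0,0],[0,0,0],-1]]'
```

```text
t: 5.62
position: [0.5073, 0.1051, 0.1311]
ee_rot: [0.154, 0.927, 0.056, -0.337]
wrist_force: [0.5, -0.5, -2.5]
gripper_width: 0.0576
grip_force: 35.0
```

```bash
python3 -m creep '[[[0,0,0],[0,-0.157,0],-1],[[0,0,0],[0,-0.157,0],-1],[[0,0,0],[0,-0.157,0],-1],[[0,0,0],[0,-0.157,0],-1],[[0,0,0],[0,-0.157,0],-1],[[0,0,0],[0,-0.157,0],-1],[[0,0,0],[0,-0.157,0],-1],[[0,0,0],[0,-0.157,0],-1],[[0,0,0],[0,-0.157,0],-1],[[0,0,0],[0,-0.157,0],-1]]'
python3 - <<'E'
from h import *
plan([.53,.0,.058+.03],toolrot(-18.8,-50))
im,d,P=cloud("scene");np.save("s1.npy",P);cv2.imwrite("pics/s1.png",im)
E
```

```text
t: 6.88
position: [0.5024, 0.0935, 0.1317]
ee_rot: [0.162, 0.934, -0.079, 0.308]
wrist_force: [0.9, 0.0, -1.3]
gripper_width: 0.0578
grip_force: 35.0
t 6.88 tcp [0.5024 0.0935 0.1317] -> [ 0.5438 -0.0047  0.0758] w 0.0578 F [ 0.9  0.  -1.3] grip 35.0
rotvec deg [ -3.2 -13.    0.6] rad [-0.0564 -0.2272  0.0102] | shift before turn [-0.0227 -0.0745  0.0917] | shift after turn [-0.0027 -0.0796  0.0902]
```

View pics/s1.png

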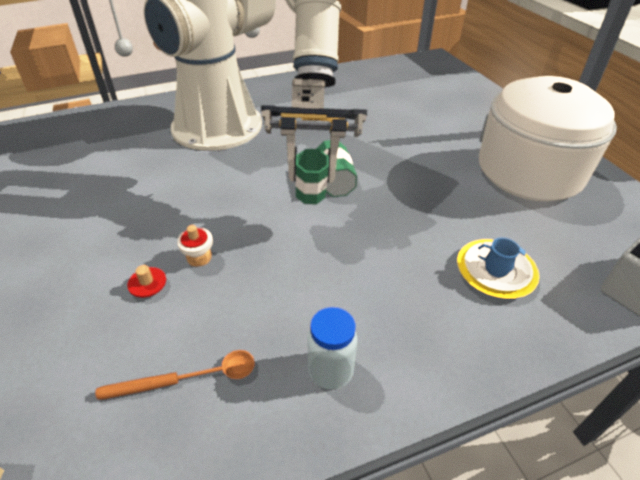

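The scene picture shows the tin held, mouth up, at about (313,172), and still short of the 13° left to turn.

```bash
python3 -m creep '[[[0,-0.025,0.012],[-0.014,-0.057,0.003],-1],[[0,-0.025,0.012],[-0.014,-0.057,0.003],-1],[[0,-0.025,0.012],[-0.014,-0.057,0.003],-1],[[0,0,0],[-0.014,-0.057,0.003],-1],[[0,0,0],[0,0,0],-1],[[0,0,0],[0,0,0],-1]]'
python3 - <<'E'
from h import *
plan([.53,.0,.058+.03],toolrot(-18.8,-50))
im,d,P=cloud("scene")
m=(abs(P[...,0]-.53)<.09)&(abs(P[...,1]-.01)<.1)&(P[...,2]>.03)&(P[...,2]<.25)
g=(im[...,1].astype(int)>im[...,2]*1.4)&m
print(g.sum(),P[g].min(0),P[g].max(0),np.percentile(P[g],[2,50,98],axis=0))
print(robot.tip_of("scene","tin"),robot.tip_of("scene","tin_center"))
E
```

```text
t: 7.68
position: [0.491, 0.0416, 0.1885]
ee_rot: [0.162, 0.916, -0.081, 0.358]
wrist_force: [-0.8, -0.0, -1.8]
gripper_width: 0.058
grip_force: 35.0
t 7.67 tcp [0.491  0.0416 0.1885] -> [ 0.5438 -0.0047  0.0758] w 0.058 F [-0.8 -0.  -1.8] grip 35.0
rotvec deg [-2.7 -7.   0. ] rad [-0.0472 -0.1219  0.0002] | shift before turn [ 0.0294 -0.0209  0.1278] | shift after turn [ 0.0447 -0.0269  0.1222]
1309 [0.44244491 0.01232266 0.14097405] [0.51760448 0.077364   0.23886364] [[0.45585569 0.01427587 0.14614484]
 [0.49711253 0.04267998 0.21665751]
 [0.51584126 0.07049914 0.2367482 ]]
[{'at': [0.4094, 0.1962, 0.043], 'conf': 0.73}, {'at': [0.4785, 0.0459, 0.147], 'conf': 0.6}] [{'at': [0.4813, 0.0414, 0.1873], 'conf': 0.68}, {'at': [0.489, -0.1373, 0.0454], 'conf': 0.68}]
```

```bash
python3 -c "
from h import *
s=robot.sense();print(np.round(s['joint_positions'],3));m=R.from_quat(s['ee_rot']).as_matrix();print(m.round(3))"
```

```text
[ 0.471  0.03   2.395 -1.295  0.573  0.339]
[[-0.691  0.355  0.629]
 [ 0.238  0.934 -0.265]
 [-0.682 -0.033 -0.73 ]]
```

Joint 4 sits at its limit because the arm is folded and the tool's yaw is out of line. I'll take the tin further out and bring the yaw into line with the arm.

Run:
```python
from h import *
plan([.61,.03,.16],toolrot(3,-50))
```

```text
t 7.83 tcp [0.4909 0.0412 0.1883] -> [0.6245 0.0308 0.1478] w 0.0579 F [ 0.2 -0.3 -1.5] grip 35.0
rotvec deg [-18.6  -7.3 -15. ] rad [-0.324  -0.1266 -0.2622] | shift before turn [-0.0672  0.039   0.1165] | shift after turn [-0.0544 -0.0174  0.1278]
```

```bash
python3 -m creep '[[[-0.017,0.01,0.03],[0,0,0],-1],[[-0.017,0.01,0.03],[0,0,0],-1],[[-0.017,0.01,0.03],[0,0,0],-1],[[-0.017,0.01,0.028],[0,0,0],-1],[[0,0,0],[0,0,0],-1],[[0,0,0],[-0.1,-0.04,-0.08],-1],[[0,0,0],[-0.1,-0.04,-0.08],-1],[[0,0,0],[-0.1,-0.04,-0.08],-1],[[0,0,0],[0,0,0],-1],[[0,0,0],[0,0,0],-1]]'
python3 - <<'E'
from h import *
plan([.61,.03,.16],toolrot(3,-50))
print(robot.sense()['joint_positions'].round(3))
E
```

```text
t: 9.07
position: [0.6316, 0.0357, 0.2015]
ee_rot: [-0.0, 0.928, 0.009, 0.372]
wrist_force: [-0.0, 0.1, -1.8]
gripper_width: 0.0577
grip_force: 35.0
t 9.07 tcp [0.6316 0.0357 0.2015] -> [0.6245 0.0308 0.1478] w 0.0577 F [-0.   0.1 -1.8] grip 35.0
rotvec deg [-1.2 -6.3 -2.5] rad [-0.0214 -0.1092 -0.0434] | shift before turn [ 0.0422 -0.0058  0.0338] | shift after turn [ 0.0459 -0.0046  0.0289]
[ 0.073  0.144  2.226 -1.295  0.035 -0.216]
```

```bash
python3 -m creep '[[[0.004,-0.001,0.033],[0,0,0],-1],[[0.004,-0.001,0.033],[0,0,0],-1],[[0.004,0,0.033],[0,0,0],-1],[[0,0,0],[0,0,0],-1],[[0,0,0],[-0.01,-0.055,-0.02],-1],[[0,0,0],[-0.01,-0.055,-0.02],-1],[[0,0,0],[0,0,0],-1],[[0,0,0],[0,0,0],-1]]'
python3 - <<'E'
from h import *
plan([.66,.03,.088],toolrot(3,-50))
print(robot.sense()['joint_positions'].round(3))
im,d,P=cloud("scene");cv2.imwrite("pics/s2.png",im[100:400,200:500])
E
```

```text
t: 10.07
position: [0.706, 0.0379, 0.1794]
ee_rot: [-0.023, 0.928, 0.01, 0.371]
wrist_force: [-0.9, -0.8, -1.7]
gripper_width: 0.0578
grip_force: 35.0
t 10.07 tcp [0.706  0.0379 0.1794] -> [0.6745 0.0308 0.0758] w 0.0578 F [-0.9 -0.8 -1.7] grip 35.0
rotvec deg [-0.1 -6.5 -0.2] rad [-0.0015 -0.1132 -0.003 ] | shift before turn [ 0.0944 -0.0057  0.0533] | shift after turn [ 0.0998 -0.0055  0.0423]
[ 5.200e-02  2.880e-01  2.094e+00 -1.295e+00  1.000e-03 -2.730e-01]
```

View pics/s2.png

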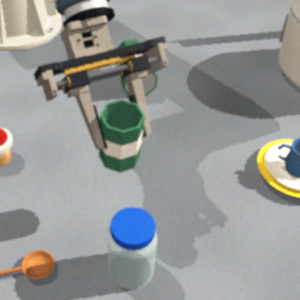

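The crop shows the tin held at about (122,135), mouth up and leaning about 7° outward. Joint 5 is at its limit of 0. I'll lower the tin with this lean, right it with a soft grip against the shelf, and release.

Run:
```python
from h import *
plan([.64,.03,.078],toolrot(3,-40))
```

```text
t 10.12 tcp [0.7059 0.0378 0.179 ] -> [0.6522 0.0306 0.0634] w 0.058 F [ 0.5  0.3 -2. ] grip 35.0
rotvec deg [-0.1  3.5 -0.2] rad [-0.0013  0.0607 -0.0033] | shift before turn [ 0.1186 -0.0047  0.0467] | shift after turn [ 0.1156 -0.0044  0.0538]
```

```bash
python3 -m creep '[[[0.02,0,0.007],[0,0.03,0],-1],[[0.024,-0.001,0.01],[0,0.03,0],-1],[[0.024,-0.001,0.01],[0,0,0],-1],[[0.024,-0.001,0.01],[0,0,0],-1],[[0.02,-0.001,0.01],[0,0,0],-1],[[0,0,0],[0,0,0],-1],[[0,0,0],[0,0,0],-1]]'
python3 - <<'E'
from h import *
plan([.64,.03,.078],toolrot(3,-40))
print(robot.sense()['joint_positions'].round(3))
E
```

```text
t: 11.0
position: [0.6624, 0.0328, 0.1022]
ee_rot: [-0.023, 0.95, 0.007, 0.312]
wrist_force: [-0.7, -1.2, -1.6]
gripper_width: 0.0583
grip_force: 35.0
t 11.0 tcp [0.6624 0.0328 0.1022] -> [0.6522 0.0306 0.0634] w 0.0583 F [-0.7 -1.2 -1.6] grip 35.0
rotvec deg [-0.2 -3.6 -0.2] rad [-0.0037 -0.0633 -0.0031] | shift before turn [ 0.0313 -0.0016  0.0252] | shift after turn [ 0.0328 -0.0016  0.0231]
[ 4.800e-02  3.670e-01  2.139e+00 -1.295e+00  1.000e-03 -2.760e-01]
```

```bash
python3 -m creep '[[[0.011,0,0.016],[0,0.03,0],-1],[[0.006,0,0.009],[0,0.02,0],-1],[[0,0,0],[0,0,0],-1],[[0,0,0],[0,0,0],-1]]'
python3 - <<'E'
from h import *
plan([.65,.03,.063],toolrot(3,-33))
print(robot.sense()['joint_positions'].round(3))
E
```

```text
t: 11.5
position: [0.6618, 0.0332, 0.0694]
ee_rot: [-0.023, 0.956, 0.006, 0.291]
wrist_force: [-0.0, -0.2, -1.4]
gripper_width: 0.0578
grip_force: 35.0
t 11.5 tcp [0.6618 0.0332 0.0694] -> [0.6603 0.0305 0.0471] w 0.0578 F [-0.  -0.2 -1.4] grip 35.0
rotvec deg [-0.3  0.8 -0.2] rad [-0.0049  0.0143 -0.0034] | shift before turn [ 0.0137 -0.0025  0.0177] | shift after turn [ 0.0135 -0.0026  0.0178]
[ 0.05   0.428  2.123 -1.253  0.004 -0.317]
```

```bash
python3 -m creep '[[[0.006,0,0.008],[0,0.02,0],-1],[[0.0035,0,0.0055],[0,0,0],-1],[[0,0,0],[0,0,0],-1],[[0,0,0],[0,0,0],-1]]'
python3 -m creep '[[[0,0,0],[0,0,0],-1],[[0,0,0],[0,0,0],-1],[[0.001,0,0.0017],[0,0,0],-1],[[0.001,0,0.0017],[0,0,0],-1],[[0,0,0],[0,0,0],-1]]' 6
python3 - <<'E'
from h import *
plan([.65,.03,.058],toolrot(3,-33))
print(robot.sense()['joint_positions'].round(3))
E
```

```text
t: 12.0
position: [0.6615, 0.033, 0.0534]
ee_rot: [-0.023, 0.959, 0.006, 0.281]
wrist_force: [0.6, -0.5, -1.5]
gripper_width: 0.0577
grip_force: 35.0
t: 12.62
position: [0.6621, 0.0328, 0.0501]
ee_rot: [-0.023, 0.96, 0.006, 0.279]
wrist_force: [0.0, 0.2, -1.3]
gripper_width: 0.0578
grip_force: 6.0
t 12.62 tcp [0.6621 0.0328 0.0501] -> [0.6603 0.0305 0.0421] w 0.0578 F [ 0.   0.2 -1.3] grip 6.0
rotvec deg [-0.2 -0.6 -0.2] rad [-0.0041 -0.0102 -0.0034] | shift before turn [ 0.0059 -0.0022  0.0058] | shift after turn [ 0.0059 -0.0022  0.0057]
[ 4.800e-02  4.640e-01  2.111e+00 -1.260e+00  2.000e-03 -3.110e-01]
```

```bash
python3 -m creep '[[[0.0011,0,0.0017],[0,0,0],-1],[[0.0011,0,0.0017],[0,0,0],-1],[[0.0011,0,0.0017],[0,0,0],-1],[[0.0011,0,0.0017],[0,0,0],-1],[[0,0,0],[0,0,0],-1]]'
python3 - <<'E'
from h import *
plan([.65,.03,.058],toolrot(3,-33))
im,d,P=cloud("scene");cv2.imwrite("pics/s3.png",cv2.resize(im[160:360,220:420],(600,600)))
E
```

```text
t: 13.25
position: [0.6646, 0.0329, 0.0461]
ee_rot: [-0.023, 0.96, 0.006, 0.278]
wrist_force: [-0.8, -0.3, 6.7]
gripper_width: 0.058
grip_force: 6.0
t 13.25 tcp [0.6646 0.0329 0.0461] -> [0.6603 0.0305 0.0421] w 0.058 F [-0.8 -0.3  6.7] grip 6.0
rotvec deg [-0.2 -0.8 -0.2] rad [-0.0031 -0.0133 -0.0034] | shift before turn [ 0.0059 -0.0022  0.0011] | shift after turn [ 0.0059 -0.0022  0.001 ]
```

View pics/s3.png

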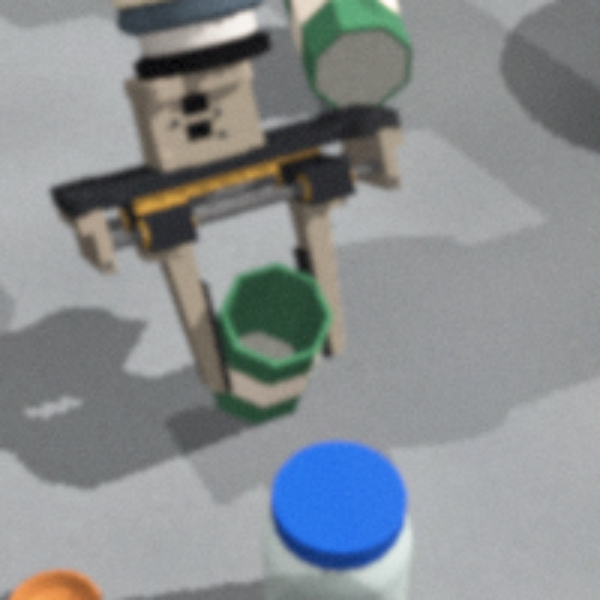

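The tin is held at about (270,340) with its outer base edge on the shelf (about 8 N). I'll ease the grip and press on a little.

```bash
python3 -m creep '[[[0,0,0],[0,0,0],-1],[[0.0011,0,0.0015],[0,0,0],-1],[[0.0011,0,0.0015],[0,0,0],-1],[[0.0008,0,0.001],[0,0,0],-1],[[0,0,0],[0,0,0],-1],[[0,0,0],[0,0,0],-1]]' 3
python3 - <<'E'
from h import *
plan([.65,.03,.058],toolrot(3,-33))
print(robot.tip_of("scene","tin"))
im,d,P=cloud("scene")
g=(im[...,1].astype(int)>im[...,2]*1.4)&(abs(P[...,0]-.66)<.09)&(abs(P[...,1]-.03)<.06)&(P[...,2]>.08)
print(g.sum(),P[g].min(0),P[g].max(0)); q=P[g]; q=q[abs(q[:,2]-np.median(q[:,2]))<.03]
top=q[q[:,2]>.078]; 
print(robot.tip_of("scene","tin"),robot.tip_of("scene","tin_center"))
E
```

```text
t: 14.05
position: [0.6636, 0.0328, 0.0414]
ee_rot: [-0.023, 0.961, 0.006, 0.274]
wrist_force: [-0.0, 0.9, 2.2]
gripper_width: 0.058
grip_force: 3.0
t 14.05 tcp [0.6636 0.0328 0.0414] -> [0.6603 0.0305 0.0421] w 0.058 F [-0.   0.9  2.2] grip 3.0
rotvec deg [-0.2 -1.1 -0.2] rad [-0.0034 -0.02   -0.0034] | shift before turn [ 0.0025 -0.0021 -0.0024] | shift after turn [ 0.0025 -0.0021 -0.0024]
[{'at': [0.4119, 0.1925, 0.0425], 'conf': 0.69}, {'at': [0.7279, 0.3791, 0.0038], 'conf': 0.59}, {'at': [0.6414, 0.0291, 0.0114], 'conf': 0.56}]
427 [ 0.58651613 -0.00369068  0.08010263] [0.69426207 0.0594825  0.21022293]
[{'at': [0.4087, 0.1924, 0.0408], 'conf': 0.64}, {'at': [0.6383, 0.0311, 0.0096], 'conf': 0.59}] [{'at': [0.6519, 0.0263, 0.0525], 'conf': 0.9}, {'at': [0.3557, 0.2057, 0.038], 'conf': 0.68}]
```

```bash
python3 -m creep '[[[0,0,0],[0,0,0],-0.3],[[0,0,0],[0,0,0],0.3],[[0,0,0],[0,0,0],0.4],[[0,0,0],[0,0,0],0.8],[[0,0,0],[0,0,0],1],[[0,0,0],[0,0,0],1]]'
python3 - <<'E'
from h import *
im,d,P=cloud("scene");cv2.imwrite("pics/s4.png",cv2.resize(im[160:360,220:420],(500,500)))
print(robot.tip_of("scene","tin"),robot.tip_of("scene","tin_center"))
E
```

```text
t: 15.0
position: [0.6638, 0.0328, 0.0416]
ee_rot: [-0.023, 0.961, 0.006, 0.275]
wrist_force: [0.5, -0.7, 0.1]
gripper_width: 0.0908
grip_force: 0.0
[{'at': [0.6375, 0.0305, 0.0016], 'conf': 0.71}, {'at': [0.4107, 0.1937, 0.0369], 'conf': 0.59}] [{'at': [0.3547, 0.2037, 0.0412], 'conf': 0.91}]
```

View pics/s4.png

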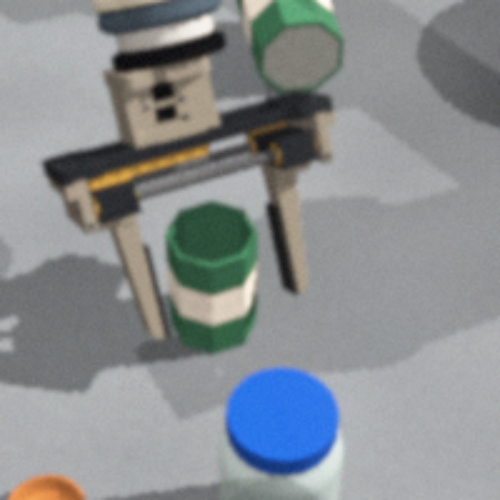

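The tin now stands upright at about (212,275) in the crop. I'll back off and bring the tool vertical.

```bash
python3 -m creep '[[[0,0,-0.03],[0,0,0],1],[[0,0,-0.05],[0,0,0],1],[[0,0,-0.05],[0,0,0],1],[[0,0,-0.04],[0,0.1,0],1],[[0,0,-0.02],[0,0.15,0],1],[[0,0,0],[0,0.15,0],1],[[0,0,0],[0,0.15,0],1],[[0,0,0],[0,0,0],1]]'
python3 - <<'E'
from h import *
print(robot.sense()['joint_positions'].round(3))
plan([.489,-.137,.0445-.011],toolrot(3,0),grasp=False,back=.12)
im,d,P=cloud("top")
def rim(c,z0,z1,r):
    m=(np.hypot(P[...,0]-c[0],P[...,1]-c[1])<r)&(P[...,2]>z0)&(P[...,2]<z1)
    q=P[m];print(len(q),q.min(0).round(4),q.max(0).round(4),cv2.minEnclosingCircle(q[:,:2].astype(np.float32)*1000),cv2.minAreaRect(q[:,:2].astype(np.float32)*1000))
rim((.638,.03),.08,.1,.05); rim((.489,-.137),.043,.056,.05); rim((.489,-.137),.073,.09,.03)
print(robot.tip_of("top","inner_rim"),robot.tip_of("top","tin"))
E
```

```text
t: 16.15
position: [0.6052, 0.0196, 0.1408]
ee_rot: [-0.012, 0.999, -0.019, 0.028]
wrist_force: [-0.8, -0.7, -0.4]
gripper_width: 0.0914
grip_force: 0.0
[ 0.053  0.374  1.787 -0.049  0.927 -1.512]
t 16.15 tcp [0.6052 0.0196 0.1408] -> [ 0.489  -0.137   0.1535] w 0.0914 F [-0.8 -0.7 -0.4] grip 0.0
rotvec deg [-2.2  3.2 -1.7] rad [-0.0386  0.0552 -0.0292] | shift before turn [ 0.119  -0.1543 -0.0135] | shift after turn [ 0.1242 -0.1503 -0.0127]Traceback (most recent call last):
  File "<stdin>", line 8, in <module>
  File "<stdin>", line 7, in rim
    return umr_minimum(a, axis, None, out, keepdims, initial, where)
ValueError: zero-size array to reduction operation minimum which has no identity
```

```bash
python3 -m creep '[[[0.03,-0.036,-0.01],[-0.013,0.018,-0.01],1],[[0.032,-0.038,0],[-0.013,0.018,-0.01],1],[[0.032,-0.038,0],[-0.013,0.018,-0.01],1],[[0.03,-0.038,0],[0,0,0],1],[[0,0,0],[0,0,0],1],[[0,0,0],[0,0,0],1]]'
python3 - <<'E'
from h import *
plan([.489,-.137,.0445-.011],toolrot(3,0),grasp=False,back=.12)
for cam in("top","wrist"):
    im,d,P=cloud(cam)
    def rim(n,c,z0,z1,r):
        m=(np.hypot(P[...,0]-c[0],P[...,1]-c[1])<r)&(P[...,2]>z0)&(P[...,2]<z1)
        q=P[m]
        if len(q)>5:print(cam,n,len(q),np.percentile(q,[1,99],axis=0).round(4),*cv2.minEnclosingCircle(q[:,:2].astype(np.float32)*1000),cv2.minAreaRect(q[:,:2].astype(np.float32)*1000))
    rim("tin",(.638,.03),.08,.1,.05); rim("rim",(.489,-.137),.043,.056,.05); rim("knob",(.489,-.137),.075,.09,.03)
    print(robot.tip_of(cam,"inner_rim"),robot.tip_of(cam,"tin"))
    cv2.imwrite(f"pics/{cam}5.png",im)
E
```

```text
t: 16.95
position: [0.4836, -0.1345, 0.1499]
ee_rot: [-0.026, 1.0, -0.0, 0.0]
wrist_force: [0.3, -0.1, 0.4]
gripper_width: 0.0919
grip_force: 0.0
t 16.95 tcp [ 0.4836 -0.1345  0.1499] -> [ 0.489  -0.137   0.1535] w 0.0919 F [ 0.3 -0.1  0.4] grip 0.0
rotvec deg [-0.  0. -0.] rad [-0.      0.0008 -0.    ] | shift before turn [-0.0053 -0.0028 -0.0036] | shift after turn [-0.0053 -0.0028 -0.0036]
top tin 273 [[0.6054 0.0035 0.0808]
 [0.6633 0.0616 0.0955]] (634.3746948242188, 32.801666259765625) 31.078998565673828 ((634.500732421875, 32.56133270263672), (58.33055114746094, 57.87489700317383), 3.7586240768432617)
top rim 125 [[ 0.458  -0.1613  0.0479]
 [ 0.5164 -0.1249  0.056 ]] (488.2745666503906, -139.6214141845703) 30.932987213134766 ((487.4727478027344, -143.8126220703125), (58.043739318847656, 36.22964096069336), 3.907076358795166)
top knob 90 [[ 0.4819 -0.1448  0.0755]
 [ 0.4971 -0.1283  0.0831]] (489.6790771484375, -136.8271942138672) 9.100088119506836 ((489.5286560058594, -136.45826721191406), (16.82837677001953, 15.213136672973633), 87.97216033935547)
[{'at': [0.73, 0.3804, 0.009
[... 151 characters left out ...]
nf': 0.23}]
wrist tin 151 [[0.6241 0.0011 0.0802]
 [0.6446 0.005  0.0923]] (634.5247802734375, 2.2629761695861816) 10.711601257324219 ((634.4859008789062, 3.30887770652771), (21.422840118408203, 4.066145420074463), 2.128817081451416)
wrist rim 2242 [[ 0.4577 -0.1674  0.0446]
 [ 0.5189 -0.1069  0.056 ]] (488.85577392578125, -137.1880340576172) 31.995986938476562 ((488.7234802246094, -137.50369262695312), (62.98339080810547, 62.92878341674805), 4.819363594055176)
wrist knob 479 [[ 0.4802 -0.1456  0.0755]
 [ 0.4966 -0.1291  0.0811]] (488.56884765625, -137.19541931152344) 8.983091354370117 ((488.5708923339844, -137.296630859375), (16.944198608398438, 17.31325340270996), 35.745384216308594)
[] []
```

View pics/wrist5.png

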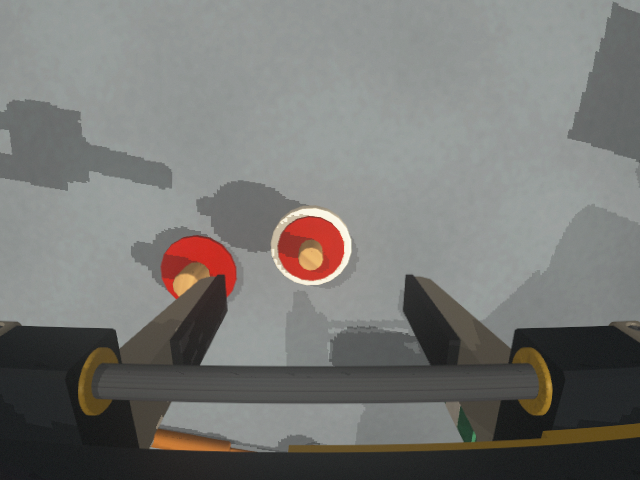

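The nested lids are at (312,247) and the decoy at (199,268), clear of the left finger's path. The lid centre is (0.4888, −0.1372) and the tin axis is (0.6345, 0.0328), flats at about 3.8°.

```bash
python3 -m creep '[[[-0.005,-0.003,0.035],[0,0,0],1],[[0,0,0.035],[0,0,0],1],[[0,0,0.025],[0,0,0],1],[[0,0,0.014],[0,0,0],1],[[0,0,0.007],[0,0,0],1],[[0,0,0],[0,0,0],1],[[0,0,0],[0,0,0],1]]' 15
python3 - <<'E'
from h import *
plan([.4888,-.1372,.034],toolrot(3.8,0),grasp=False)
E
```

```text
t: 18.12
position: [0.4899, -0.1376, 0.0349]
ee_rot: [-0.027, 1.0, -0.0, 0.0]
wrist_force: [-0.2, 0.7, 0.6]
gripper_width: 0.0916
grip_force: 0.0
t 18.12 tcp [ 0.4899 -0.1376  0.0349] -> [ 0.4888 -0.1372  0.034 ] w 0.0916 F [-0.2  0.7  0.6] grip 0.0
rotvec deg [-0.   0.  -0.7] rad [-0.0001  0.0006 -0.013 ] | shift before turn [0.0011 0.0005 0.0009] | shift after turn [0.0011 0.0005 0.0009]
```

```bash
python3 -m creep '[[[0.001,0,0.001],[0,0,0],0.8],[[0,0,0],[0,0,0],0.6],[[0,0,0],[0,0,0],0.48],[[0,0,0],[0,0,0],0.42],[[0,0,0],[0,0,0],0.36],[[0,0,0],[0,0,0],-1],[[0,0,0],[0,0,0],-1]]' 15
python3 -m creep '[[[0,0,-0.006],[0,0,0],-1],[[0,0,-0.012],[0,0,0],-1],[[0,0,-0.02],[0,0,0],-1],[[0,0,-0.02],[0,0,0],-1],[[0,0,-0.02],[0,0,0],-1],[[0,0,-0.02],[0,0,0],-1],[[0,0,-0.01],[0,0,0],-1],[[0,0,-0.005],[0,0,0],-1],[[0,0,0],[0,0,0],-1]]'
python3 - <<'E'
from h import *
plan([.6345,.0328,.099-.011+.06],toolrot(3.8,0),grasp=False)
im,d,P=cloud("wrist");c=robot.sense()["position"]
m=(np.hypot(P[...,0]-c[0],P[...,1]-c[1])<.045)
q=P[m&(im.min(2)>120)&(P[...,2]>c[2])];print("white",len(q),np.percentile(q,[1,50,99],axis=0).round(4)-c)
q=P[m&(P[...,2]>c[2]+.04)];print("knob",len(q),np.percentile(q,[1,50,99],axis=0).round(4)-c)
cv2.imwrite("pics/w6.png",im)
E
```

```text
t: 19.0
position: [0.4883, -0.1375, 0.0332]
ee_rot: [-0.027, 1.0, 0.0, -0.0]
wrist_force: [0.1, 0.8, 1.2]
gripper_width: 0.0636
grip_force: 15.0
t: 20.12
position: [0.4883, -0.1376, 0.1461]
ee_rot: [-0.027, 1.0, 0.0, -0.0]
wrist_force: [-0.5, -0.5, -0.6]
gripper_width: 0.0633
grip_force: 15.0
t 20.12 tcp [ 0.4883 -0.1376  0.1461] -> [0.6345 0.0328 0.148 ] w 0.0633 F [-0.5 -0.5 -0.6] grip 15.0
rotvec deg [ 0.  -0.  -0.8] rad [ 0.0003 -0.0006 -0.0131] | shift before turn [-0.1551  0.1623 -0.0019] | shift after turn [-0.1572  0.1603 -0.0019]
white 4224 [[-0.0306871  -0.03029795  0.00762785]
 [-0.0182871  -0.00099795  0.01842785]
 [ 0.0293129   0.03020205  0.02052785]]
knob 42778 [[-0.0286871  -0.04169795  0.04252785]
 [-0.0225871  -0.00079795  0.10592785]
 [ 0.0083129   0.04010205  0.12722785]]
```

View pics/w6.png

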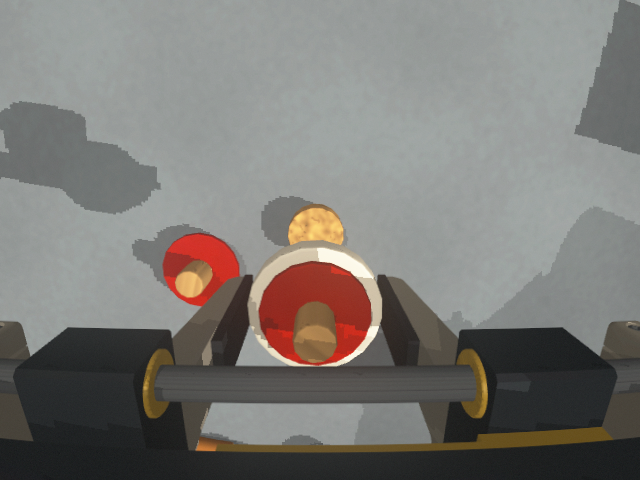

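Both lids are lifted and still nested: rim at (315,310), knob at (315,335), with the bare cork stand behind. I'll take them over the tin.

```bash
python3 -m creep '[[[-0.01,0.01,0],[0,0,-0.013],-1],[[-0.02,0.02,0],[0,0,0],-1],[[-0.03,0.031,0],[0,0,0],-1],[[-0.032,0.033,0],[0,0,0],-1],[[-0.03,0.031,0],[0,0,0],-1],[[-0.02,0.02,0],[0,0,0],-1],[[-0.01,0.011,0],[0,0,0],-1],[[-0.004,0.005,0],[0,0,0],-1],[[0,0,0],[0,0,0],-1],[[0,0,0],[0,0,0],-1]]'
python3 - <<'E'
from h import *
plan([.6345,.0328,.148],toolrot(3.8,0),grasp=False)
im,d,P=cloud("scene")
m=(np.hypot(P[...,0]-.6345,P[...,1]-.033)<.05)
g=(im[...,1].astype(int)>im[...,2]*1.4)&m&(P[...,2]>.06)
for n,k in(("green",g),("white",m&(im.min(2)>120)&(P[...,2]>.14)&(P[...,2]<.18))):
    q=P[k];print(n,len(q),np.percentile(q,[2,50,98],axis=0).round(4))
print(robot.tip_of("scene","inner_rim"),robot.tip_of("scene","tin_center"),robot.tip_of("scene","outer_knob"))
im,d,P=cloud("wrist")
g=(im[...,1].astype(int)>im[...,2]*1.4)&(np.hypot(P[...,0]-.6345,P[...,1]-.033)<.05);q=P[g]
if len(q):print(len(q),np.percentile(q,[1,50,99],axis=0).round(4))
E
```

```text
t: 21.42
position: [0.6329, 0.0326, 0.1461]
ee_rot: [-0.033, 0.999, 0.0, -0.001]
wrist_force: [-0.4, -0.7, -0.9]
gripper_width: 0.0633
grip_force: 15.0
t 21.43 tcp [0.6329 0.0326 0.1461] -> [0.6345 0.0328 0.148 ] w 0.0633 F [-0.4 -0.7 -0.9] grip 15.0
rotvec deg [ 0.  -0.1 -0. ] rad [ 0.0002 -0.0011 -0.0007] | shift before turn [-0.0016  0.0001 -0.0019] | shift after turn [-0.0016  0.0001 -0.0019]
green 816 [[0.6088 0.001  0.0618]
 [0.6413 0.0294 0.0803]
 [0.6662 0.056  0.0943]]
white 450 [[ 0.6219 -0.0135  0.1414]
 [ 0.6583  0.0279  0.1633]
 [ 0.6674  0.0746  0.1691]]
[{'at': [0.6332, 0.0328, 0.158], 'conf': 0.85}, {'at': [0.7288, 0.3835, 0.0134], 'conf': 0.47}, {'at': [0.6339, 0.0302, 0.1608], 'conf': 0.46}] [{'at': [0.6374, 0.0297, 0.0423], 'conf': 0.95}] [{'at': [0.6343, 0.0318, 0.1808], 'conf': 0.9}, {'at': [0.5299, -0.2378, 0.0362], 'conf': 0.67}, {'at': [0.6325, 0.0357, 0.1567], 'conf': 0.44}]
925 [[0.6053 0.0024 0.0027]
 [0.612  0.0292 0.0909]
 [0.6344 0.0589 0.0929]]
```

```bash
python3 -m creep '[[[-0.002,-0.001,0.01],[0,0,0],-1],[[0,0,0.015],[0,0,0],-1],[[0,0,0.01],[0,0,0],-1],[[0,0,0.005],[0,0,0],-1],[[0,0,0.004],[0,0,0],-1],[[0,0,0.003],[0,0,0],-1],[[0,0,0],[0,0,0],-1]]'
python3 -m creep '[[[0,0,0.002],[0,0,0],-1],[[0,0,0.002],[0,0,0],-1],[[0,0,0.002],[0,0,0],-1],[[0,0,0],[0,0,0],-1]]'
python3 - <<'E'
from h import *
plan([.635,.032,.088],toolrot(3.8,0),grasp=False)
E
```

```text
t: 22.55
position: [0.6355, 0.0324, 0.0991]
ee_rot: [-0.033, 0.999, 0.0, -0.0]
wrist_force: [0.2, -0.2, -0.6]
gripper_width: 0.0636
grip_force: 15.0
t: 23.05
position: [0.6354, 0.0324, 0.0929]
ee_rot: [-0.033, 0.999, 0.0, -0.0]
wrist_force: [-0.1, -0.4, -1.6]
gripper_width: 0.0634
grip_force: 15.0
t 23.05 tcp [0.6354 0.0324 0.0929] -> [0.635 0.032 0.088] w 0.0634 F [-0.1 -0.4 -1.6] grip 15.0
rotvec deg [ 0.  -0.1 -0. ] rad [ 0.0004 -0.0009 -0.0001] | shift before turn [ 0.0004 -0.0004  0.0049] | shift after turn [ 0.0004 -0.0004  0.0049]
```

```bash
python3 -m creep '[[[0,0,0.002],[0,0,0],-1],[[0,0,0.002],[0,0,0],-1],[[0,0,0.001],[0,0,0],-1],[[0,0,0],[0,0,0],-1]]'
python3 -m creep '[[[0,0,0.0008],[0,0,0],-1],[[0,0,0],[0,0,0],-1]]'
```

```text
t: 23.55
position: [0.6354, 0.0325, 0.0879]
ee_rot: [-0.033, 0.999, 0.0, -0.0]
wrist_force: [0.5, -0.0, -1.4]
gripper_width: 0.0633
grip_force: 15.0
t: 23.8
position: [0.6355, 0.0324, 0.0873]
ee_rot: [-0.033, 0.999, 0.0, -0.0]
wrist_force: [0.3, -1.0, -2.3]
gripper_width: 0.0635
grip_force: 15.0
```

```bash
python3 -m creep '[[[0,0,0.0006],[0,0,0],-1],[[0,0,0.0005],[0,0,0],-1],[[0,0,0],[0,0,0],-1]]'
python3 -m creep '[[[0,0,0],[0,0,0],0.39],[[0,0,0],[0,0,0],0.42],[[0,0,0],[0,0,0],0.5],[[0,0,0],[0,0,0],0.7],[[0,0,0],[0,0,0],1],[[0,0,0],[0,0,0],1],[[0,0,0],[0,0,0],1]]'
python3 - <<'E'
from h import *
im,d,P=cloud("wrist");c=robot.sense()["position"];print(c)
m=(np.hypot(P[...,0]-c[0],P[...,1]-c[1])<.045)
q=P[m&(im.min(2)>120)&(P[...,2]>c[2])];print("white",len(q),np.percentile(q,[1,50,99],axis=0).round(4))
cv2.imwrite("pics/w7.png",im)
cv2.imwrite("pics/both.png",np.hstack([im[160:],robot.camera("scene")[0][120:440]])[:, ::2][::2] if 0 else robot.camera("scene")[0][140:340,240:440].repeat(3,0).repeat(3,1))
print(robot.tip_of("scene","inner_rim"),robot.tip_of("scene","tin_center"),robot.tip_of("scene","outer_knob"))
E
```

```text
t: 24.18
position: [0.6358, 0.0325, 0.0872]
ee_rot: [-0.033, 0.999, 0.0, 0.0]
wrist_force: [-2.9, -1.0, 7.4]
gripper_width: 0.0635
grip_force: 15.0
t: 25.05
position: [0.6355, 0.0324, 0.0862]
ee_rot: [-0.033, 0.999, 0.0, -0.0]
wrist_force: [-0.2, 0.1, -0.6]
gripper_width: 0.0915
grip_force: 0.0
[0.63551634 0.03244584 0.08615996]
white 4168 [[0.6046 0.002  0.0949]
 [0.6182 0.0322 0.1053]
 [0.6641 0.0629 0.1076]]
[{'at': [0.6349, 0.0341, 0.0976], 'conf': 0.77}] [{'at': [0.6373, 0.0288, 0.0453], 'conf': 0.94}, {'at': [0.3555, 0.207, 0.0404], 'conf': 0.77}] [{'at': [0.53, -0.2375, 0.0309], 'conf': 0.97}, {'at': [0.6385, 0.0318, 0.1181], 'conf': 0.86}]
```

View pics/both.png

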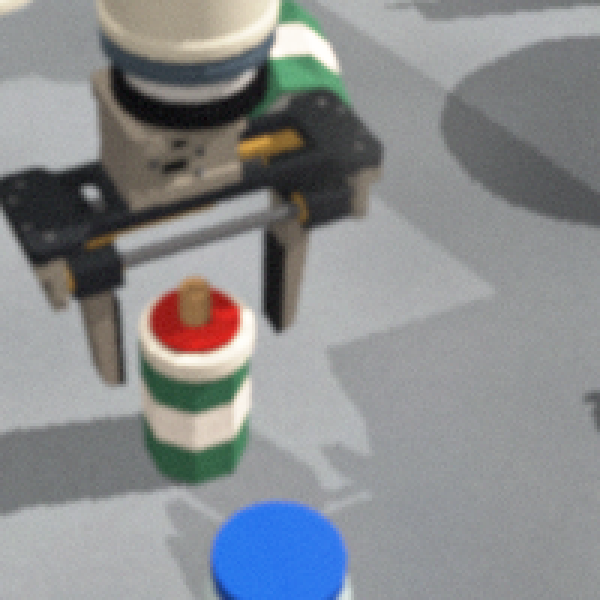

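The double lid is seated level on the tin, rim at (197,335) and knob at (195,303), with the fingers clear. Next I'll rise to the knob and grip it.

```bash
python3 -m creep '[[[0,0,-0.01],[0,0,0],1],[[0.001,0,-0.014],[0,0,0],1],[[0,0,-0.005],[0,0,0],1],[[0,0,0],[0,0,0],0.4],[[0,0,0],[0,0,0],-0.2],[[0,0,0],[0,0,0],-0.45],[[0,0,0],[0,0,0],-0.55],[[0,0,0],[0,0,0],-0.65],[[0,0,0],[0,0,0],-1],[[0,0,0],[0,0,0],-1]]' 12
python3 -m creep '[[[0,0,0],[0,0,0],-1],[[0,0,0],[0,0,0],-1],[[0,0,-0.002],[0,0,0],-1],[[0,0,-0.004],[0,0,0],-1],[[0,0,0],[0,0,0],-1]]'
```

```text
t: 26.55
position: [0.6345, 0.0323, 0.1152]
ee_rot: [-0.033, 0.999, 0.0, -0.0]
wrist_force: [0.2, -0.0, 0.0]
gripper_width: 0.0241
grip_force: 0.0
t: 27.18
position: [0.6349, 0.0324, 0.1217]
ee_rot: [-0.033, 0.999, 0.0, 0.0]
wrist_force: [0.5, 0.0, -1.0]
gripper_width: 0.0176
grip_force: 12.0
```

```bash
python3 -m creep '[[[0,0,-0.005],[0,0,0],-1],[[0,0,-0.01],[0,0,0],-1],[[0,0,-0.015],[0,0,0],-1],[[0,0,-0.02],[0,0,0],-1],[[0,0,-0.02],[0,0,0],-1],[[0,0,-0.015],[0,0,0],-1],[[0,0,-0.008],[0,0,0],-1],[[0,0,0],[0,0,0],-1],[[0,0,0],[0,0,0],-1]]' 20
python3 - <<'E'
from h import *
im,_=robot.camera("scene");cv2.imwrite("pics/s8.png",im[90:340,220:470].repeat(2,0).repeat(2,1))
for l in("inner_rim","tin_center","outer_knob"):print(l,robot.tip_of("scene",l)[:2])
E
```

```text
t: 28.3
position: [0.6342, 0.0323, 0.2135]
ee_rot: [-0.033, 0.999, 0.0, -0.001]
wrist_force: [0.3, 0.1, -0.3]
gripper_width: 0.0174
grip_force: 20.0
inner_rim [{'at': [0.6344, 0.0327, 0.0981], 'conf': 0.94}]
tin_center [{'at': [0.3531, 0.2069, 0.041], 'conf': 0.78}, {'at': [0.637, 0.0254, 0.0471], 'conf': 0.77}]
outer_knob [{'at': [0.5293, -0.2374, 0.0342], 'conf': 0.87}, {'at': [0.6397, 0.0316, 0.2174], 'conf': 0.83}]
```

View pics/s8.png

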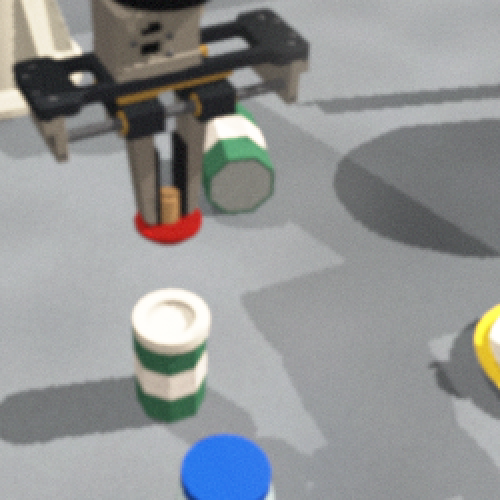

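The red lid is held level at (168,225), and the white inner lid stays seated on the tin at (170,325). The knob is about 120 mm above the rim, so I'm handing in.

```bash
python3 -c "
from cell import robot
print(robot.hand_in())"
```

```text
the job is handed in; nothing more can be done
None
```

I handed the job in at about 28 s of robot time, with no verdict returned: the tin is upright, the white inner lid is seated on it, and the gripper holds the red outer lid level about 12 cm straight above.

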